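Set the vial mixer's click timer and start it

ROBOT

A 6-joint arm with a two-finger parallel gripper is mounted at the origin on the work surface. World frame = base frame: x ahead of the robot, y to its left, z up, the work surface at z = 0. Lengths are in mm, angles in rad, forces in N, time in s.
With the tool pointing down it reaches from about 400 to 925 mm from the base axis. Payload 12.5 kg.
Tool frame: the origin (TCP) lies on the mounting face of the last link; the fingertips stand 190 mm ahead of it and the grasp point (between the pads) lies 171 mm ahead of it (env.tcp_to_tips is the distance from the TCP to the fingertips, in mm); x points along the fingers, y is the direction in which the jaws open and shut, and the axes are right-handed (so a half turn about x gives the same grasp; the last joint's range is limited). The gripper opens to 95 mm and grips with 3 to 60 N. Pads are 20 mm wide; open, the fingers measure 119 mm over their backs; the gripper's body (75 mm by 180 mm) begins 59 mm behind the grasp point.
Start: joints at [-1.407, 0.491, 1.559, -0, 1.092, -0.106], TCP at [166.606, -602.385, 404.761] pointing down, gripper open.
Joint ranges: [-3.1, 3.1], [-0.84, 2.19], [0.05, 2.79], [-1.13, 4.28], [0.06, 2.93], [-2.69, 2.69]. Speed limits (rad/s): [2.22, 2.22, 2.79, 3.14, 3.14, 3.14].

INTERFACE

Orientations are given as [roll, pitch, yaw] about the fixed x, y, z axes, in that order (R = Rz(yaw) Ry(pitch) Rx(roll)).
In Python, from cell import monitor, cams, job, env gives the robot as it stands. The module is installed in compiled form; this text tells all that it offers.
- The arm moves only by the tool apply_moves, never from a script. Its argument "series" is a list of rows, each a list of 3 entries, a list of its own where there are three numbers: the closure, from -1 (fully open) to 1 (shut), so that 0 is half open, then the shift along the tool's x, y, z in cm, then the turn about the tool's x in rad. A call has 1 to 20 rows; each row is the pose to reach, as a shift and turn from the pose commanded when the call began, along the tool's axes at that moment; what a row does not reach only later rows make up. A row lasts 1/8 s, in which the tool goes at most 62.5 mm and 10.7 degrees, less where a joint would pass 70% of its speed; a pose out of reach is approached as far as the arm can. A call with a gripper value outside its range is refused whole. The fingers move at their own pace and stop on an object; the grip force is fixed at half the most. Time passes only in rows, so rows that repeat a pose let the fingers close. It gives the time, the measured TCP pose, the force and the opening at its end, in the units of the state.
- monitor.state(): the state, without advancing time (a new reading comes with each control period).
- cams.read_camera(name): name is "scene" or "top"; returns a dict with "image" (480x640x3 uint8, red, green, blue), "fx", "fy", "cx", "cy" (pixels), "position" and "orientation" of the camera in the world. Camera axes: x right, y down, z forward; pixel columns grow to the right and rows downward; lengths in mm; the calibration is good to about 2 mm. A picture is of the moment at which its call begins. There is no depth.
- job.job_done(): hands the job in, once; it reports no verdict.
The state is a dict: "t": time; "joints": joint angles; "qvel": joint speeds; "tau": joint torques, N m; "eef_pos": TCP position; "tcp_rot": TCP orientation; "ft_force": force on the tool from outside, world axes, zero at the start; "moment": the same for the moment, N m; "opening": opening from 0.0 (shut) to 1.0 (fully open).
Only numpy, scipy, OpenCV 4.12 (cv2) and the standard library are available. Lean on these libraries where they do the work, as an engineer would, in place of code of your own. Each camera call takes 0.05 s, during which the arm holds its last target. There are 200 camera calls.

TASK

The vial mixer's timer dial was pushed onto its shaft at a random angle, so its white mark tells nothing. Turn the dial gently anticlockwise until it meets its stop, without forcing it, then clockwise by exactly four clicks counted from the stop, then press the start button all the way down. Leave the things around the mixer where they are.

Things in the scene. Friction and masses are not known exactly. Their poses are not given: they have to be found in the camera images.
- mixer: White bench mixer fixed to the table, housing 240 (x) x 300 (y) x 75 mm high. Origin: centre of its underside; x from its front (dial panel) to its back (vial rack), z up. The panel, 76 mm above the table, carries the dial (x -55, y +70 mm) and the start button (x -60, y -85 mm). Rack and vials: x +25 to +111 mm, up to 128 mm above the table. Indicator window on the front face.
- dial: Black timer dial turning about the vertical. Origin: on its axis, underside of its round skirt (60 mm wide, 6 mm thick, 78 mm above the table); z up. On the skirt stands a grip bar 50 mm long (x), 14 mm wide (y), 6 to 39 mm above the origin. Its angle on the mixer is random and does not tell the setting. At the start it stands 1, 2 or 3 clicks clockwise of its anticlockwise stop (click 0).
- dial_top (a point): Dial axis, top of the grip bar, 117 mm above the table. Clicks are evenly spaced, somewhere between 10 and 30 degrees apart; four from the stop are under 1.3 rad. From each click the dial resists with up to 0.14 to 0.18 N m, then past half-way pulls on as much to the next, where it rests by itself; friction is 0.015 N m. A second stop lies between clicks 6 and 7.
- indicator (a joint): Timer setting, a tiny needle behind the mixer's front window, m: 0 at the anticlockwise stop, +0.00005 (0.05 mm) per click clockwise, so 0.0002 at four clicks: far too fine to read while turning, so the clicks must be counted by feel.
- shaft (a joint): Twist of the dial's springy shaft, rad: 0 at rest, 6 N m per rad, negative while the dial is being turned anticlockwise against resistance. Turning over the clicks twists it up to 0.035 rad either way; at 0.1 rad (0.6 N m) either way the dial has been forced.
- start_top (a point): Centre of the top of the round start button (30 mm diameter, grey in a black collar) on the mixer's panel. The button goes straight down 6 mm, taking 5 N when fully down, and springs back.
- start (a joint): Travel of the start button, m: 0 up, 0.006 fully down.
- vial_carton: Bystander: paper carton of green-capped vials, 86 x 114 x 52 mm, left (+y) of the mixer. Origin: centre of its underside.
- gel: Bystander: clear bottle, 56 mm diameter, 120 mm high, right (-y) of the mixer. Origin: centre of its underside.
- swab_box: Bystander: cardboard box 90 x 60 x 40 mm, right (-y) of the mixer. Origin: centre of its underside.

How it is judged (in metres and radians):
On the way, in this order (a step that is already met when the one before it is completed fails the run):
1. the dial has been turned back to its anticlockwise stop (value of joint indicator below 1.25e-05 m), for 0.1 s.
2. the dial stands at the fourth click (value of joint indicator between 0.000185 and 0.000215 m), for 0.3 s.
3. the start button is pressed fully while the timer stands at four (all of step 2 and value of joint start above 0.005 m), for 0.05 s.
At the end, for the whole second after the job is handed in: The timer rests at four clicks from the stop (within 0.3 of a click: indicator 0.185 to 0.215 mm), the dial at rest, and the start button, after a full press (over 5 mm), is up again (below 1 mm) (all of step 2 and value of joint start below 0.001 m and angular speed of dial below 0.1 rad/s); the robot touches nothing.
It fails at once if the dial is forced (its shaft twisted by more than 0.1 rad, 0.6 N m) (value of joint shaft below -0.1 rad or value of joint shaft above 0.1 rad).
It fails at once if the carton of vials is moved more than 15 mm (distance of vial_carton from where it was at the start of the episode above 0.015 m).
It fails at once if the gel bottle is moved more than 15 mm (distance of gel from where it was at the start of the episode above 0.015 m).
It fails at once if the swab box is moved more than 15 mm (distance of swab_box from where it was at the start of the episode above 0.015 m).
It also fails if it takes over 64 s, if anything falls off the work surface, if the arm or the gripper's body presses on something with over 40 N, if the wrist force passes 120 N, or if a joint passes its speed limit or range.

## Working session

There is one attempt and no reset: what is moved stays moved. The work goes in short steps, Python scripts to look and compute and a tool call to move; the robot and the scene stay as the last step left them, time stands still between calls to the robot, and variables do not carry over. Pictures are saved under pics/ and viewed, about 8 in all and at most 12, crops included, and the job is handed in when it is done.

Besides the shell and the picture viewer there is one more tool, called after ">>>" as name([rows], argument=value, ...), one row to a line, values as JSON. apply_moves: Moves the arm, as the interface text tells. Its arguments: {"type":"object","properties":{"series":{"type":"array"}},"required":["series"]}

```bash
mkdir -p pics; python3 - <<'E'
from cell import monitor,cams,env
import cv2
s=monitor.state();print(s)
for n in("scene","top"):
    c=cams.read_camera(n);cv2.imwrite(f"pics/{n}0.png",c["image"][:,:,::-1])
    print({k:c[k] for k in c if k!="image"})
E
```

```text
{'t': 0.0, 'joints': array([-1.40661596e+00,  4.91576847e-01,  1.55946231e+00,  1.48657073e-05,
        1.09169127e+00, -1.05614024e-01]), 'qvel': array([-1.18019034e-03,  1.61615017e-03, -3.98464008e-04, -7.90693223e-05,
        9.13211827e-04, -9.79298818e-04]), 'tau': array([-1.55285801e-03, -6.12649727e+01, -2.58191818e+01,  6.91679539e-02,
        4.81370639e-02, -8.39010977e-05]), 'eef_pos': array([ 166.59243997, -602.35474143,  404.14645626]), 'tcp_rot': array([-1.68799753,  1.56965848,  1.72338266]), 'ft_force': array([-0.48728868,  0.14432008,  0.08002889]), 'moment': array([0.03027477, 0.02364693, 0.00350658]), 'opening': 1.0019401552451181}
{'fx': 473.53911118610796, 'fy': 473.53911118610796, 'cx': 312.2504353878089, 'cy': 237.8677668740414, 'position': array([1105.09048125,   -1.18304412,  921.57505493]), 'orientation': array([-2.60170335, -0.00792527,  1.49918476])}
{'fx': 445.58160594441244, 'fy': 445.58160594441244, 'cx': 322.12873699301326, 'cy': 243.6575872349445, 'position': array([ 502.77938037,   14.00632529, 1014.56651308]), 'orientation': array([-3.04828883,  0.01892891, -1.54369134])}
```

View pics/top0.png

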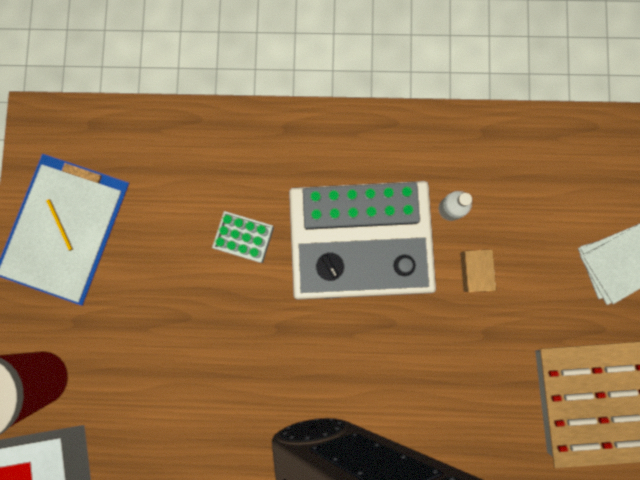

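View pics/scene0.png

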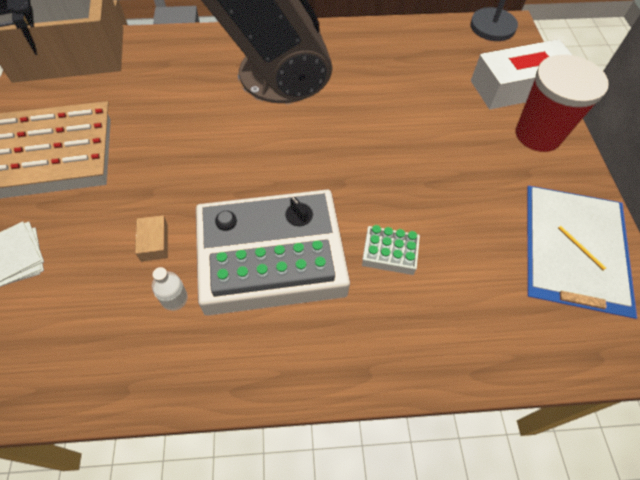

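The top view shows the dial at about (330,267) and the button at (404,265). The carton is at (242,237), the gel bottle at (456,204) and the swab box at (479,271). In the scene view the dial is at (299,212) and the button at (226,219).

```bash
cat > h.py <<'E'
import numpy as np,cv2
from scipy.spatial.transform import Rotation as R
from cell import monitor,cams
def ray(c,u,v,z):
    d=R.from_euler('xyz',c["orientation"]).as_matrix()@np.array([(u-c["cx"])/c["fx"],(v-c["cy"])/c["fy"],1])
    p=np.array(c["position"]);return p+d*(z-p[2])/d[2]
E
python3 - <<'E'
from h import *
out=[]
for n,d,b in(("top",(330,267),(404,265)),("scene",(299,212),(226,219))):
    c=cams.read_camera(n);im=c["image"];g=im.max(2)
    for nm,(u,v),z,th in(("dial",d,82,50),("btn",b,78,50)):
        m=np.zeros_like(g);m[v-25:v+25,u-25:u+25]=(g[v-25:v+25,u-25:u+25]<th)*255
        k=max(cv2.findContours(m,cv2.RETR_EXTERNAL,cv2.CHAIN_APPROX_NONE)[0],key=cv2.contourArea)
        e=cv2.minAreaRect(k);print(n,nm,e,ray(c,*e[0],z))
    if n=="top":
        hsv=cv2.cvtColor(im,cv2.COLOR_RGB2HSV)
        m=np.zeros_like(g);m[232:300,290:440]=((g>60)&(g<140)&(hsv[...,1]<70))[232:300,290:440]*255
        k=max(cv2.findContours(m,cv2.RETR_EXTERNAL,cv2.CHAIN_APPROX_NONE)[0],key=cv2.contourArea)
        bx=cv2.boxPoints(cv2.minAreaRect(k));print([ray(c,*q,76)[:2].round(1) for q in bx])
    u,v=d;t=im[v-20:v+20,u-20:u+20,::-1]
    t=np.clip(t.astype(float)*2,0,255).astype(np.uint8)
    out.append(cv2.resize(t,(400,400),interpolation=cv2.INTER_CUBIC))
cv2.imwrite("pics/crop.png",np.hstack(out))
E
```

```text
top dial ((329.5, 266.5), (25.0, 25.0), 90.0) [541.96887386  17.30262885  82.        ]
top btn ((404.0, 264.5), (20.0, 19.0), 0.0) [ 550.42874486 -138.57650172   78.        ]
[array([589.3,  83.6]), array([ 608.6, -183. ]), array([ 507.1, -188.3]), array([487.5,  75.5])]
scene dial ((298.4638977050781, 214.2938232421875), (24.195188522338867, 21.323354721069336), 21.037511825561523) [543.34945686  16.34224312  82.        ]
scene btn ((226.30413818359375, 223.23406982421875), (12.020285606384277, 19.07444190979004), 73.61045837402344) [ 553.23403197 -136.92406216   78.        ]
```

View pics/crop.png

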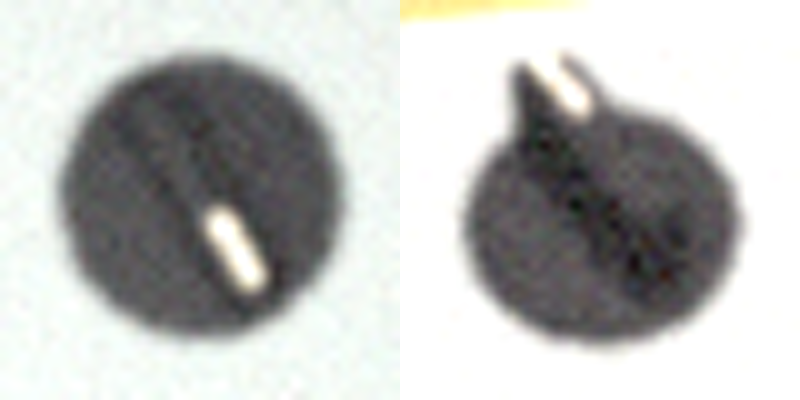

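```bash
python3 - <<'E'
from h import *
c=cams.read_camera("top");im=c["image"]
v,u=np.nonzero(im[255:285,318:345].min(2)>110);u=u+318;v=v+255
P=np.array([ray(c,a,b,117)[:2] for a,b in zip(u,v)]);m=P.mean(0)
w=np.linalg.svd(P-m)[2][0];print(len(P),"mark",m,"bar angle deg",np.degrees(np.arctan2(w[1],w[0]))%180)
D=np.array([542.6,16.8]);print("from centre",np.degrees(np.arctan2(*(D-m)[::-1]))%180)
s=monitor.state();T=R.from_euler('xyz',s["tcp_rot"]).as_matrix();print(T.round(3))
print("tool shift cm",T.T@(np.array([*D,404])-s["eef_pos"])/10)
print("tool y deg",np.degrees(np.arctan2(T[1,1],T[0,1])))
E
```

```text
189 mark [518.43465639   8.93383232] bar angle deg 127.51176105848612
from centre 18.03081560725126
[[-0.     0.267 -0.964]
 [ 0.    -0.964 -0.267]
 [-1.    -0.    -0.   ]]
tool shift cm [  0.07345414 -49.65749406 -52.74251668]
tool y deg -74.54319509233837
```

```bash
python3 - <<'E'
from h import *
c=cams.read_camera("top");g=c["image"].min(2)
D=np.array([542.6,16.8])
v,u=np.nonzero(g>70);k=np.hypot(u-329.5,v-266.5)<11.5;u,v=u[k],v[k];w=g[v,u].astype(float)-60
P=np.array([ray(c,a,b,117)[:2] for a,b in zip(u,v)]);m=np.average(P,axis=0,weights=w)
ev,V=np.linalg.eigh(np.cov(P.T,aweights=w));d=V[:,1]
print(len(u),m,np.degrees(np.arctan2(d[1],d[0]))%180,"from centre",np.degrees(np.arctan2(*(D-m)[::-1]))%180,ev)
E
```

```text
27 [530.92023365   9.81657968] 31.591336718409565 from centre 30.87552121421661 [ 2.32069304 21.4927417 ]
```

>>> apply_moves([
  [-0.3,[0,-4,-4.3],-0.02],
  [-0.3,[0,-8,-8.5],-0.05],
  [-0.3,[0,-12,-12.8],-0.08],
  [-0.3,[0,-16,-17],-0.1],
  [-0.3,[0,-20,-21.3],-0.12],
  [-0.3,[0,-24,-25.5],-0.15],
  [-0.3,[0,-28,-29.8],-0.17],
  [-0.3,[0,-32,-34],-0.2],
  [-0.3,[0,-36,-38.3],-0.22],
  [-0.3,[0,-40,-42.5],-0.24],
  [-0.3,[0,-44,-46.8],-0.26],
  [-0.3,[0,-48,-51],-0.27],
  [-0.3,[0,-49.7,-52.7],-0.27],
  [-0.3,[3,-49.7,-52.7],-0.27],
  [-0.3,[6,-49.7,-52.7],-0.27],
  [-0.3,[7.4,-49.7,-52.7],-0.27],
  [-0.3,[7.4,-49.7,-52.7],-0.27],
])

```text
t: 2.42
eef_pos: [542.2, 17.0, 330.3]
tcp_rot: [-0.571, 1.57, 3.11]
ft_force: [0.4, -0.4, 0.5]
opening: 0.646
```

```bash
python3 - <<'E'
from h import *
c=cams.read_camera("scene");cv2.imwrite("pics/s1.png",cv2.resize(c["image"][100:280,180:420,::-1],(800,600),interpolation=cv2.INTER_CUBIC))
s=monitor.state();T=R.from_euler('xyz',s["tcp_rot"]).as_matrix();print(T.round(3),s["moment"],s["joints"][5])
E
```

```text
[[ 0.     0.514 -0.858]
 [-0.    -0.858 -0.514]
 [-1.     0.    -0.   ]] [-0.04589317  0.02023291 -0.03942258] 0.9407898123906024
```

View pics/s1.png

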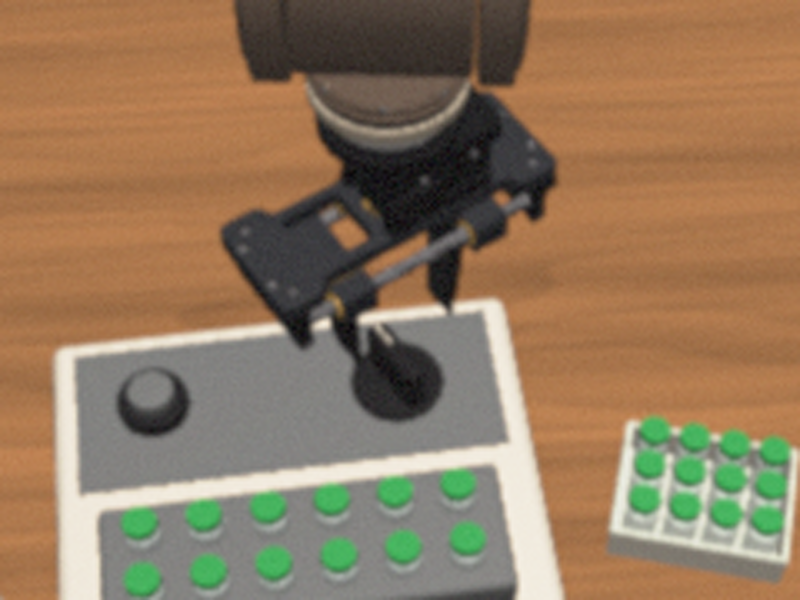

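The open fingers (about (350,340) and (445,280) in the crop) straddle the bar at (390,370) and are aligned with it. Next: lower, then close.

>>> apply_moves([
  [-0.3,[2,0,0],0],
  [-0.3,[4,0,0],0],
  [-0.3,[5,0,0],0],
  [-0.3,[5,0,0],0],
  [0.2,[5,0,0],0],
  [0.4,[5,0,0],0],
  [0.5,[5,0,0],0],
  [0.6,[5,0,0],0],
  [0.7,[5,0,0],0],
  [1,[5,0,0],0],
  [1,[5,0,0],0],
  [1,[5,0,0],0],
])

```text
t: 3.98
eef_pos: [542.2, 16.9, 280.7]
tcp_rot: [1.892, 1.57, -0.71]
ft_force: [1.2, -4.1, 0.6]
opening: 0.146
```

```bash
cat > st.py <<'E'
from h import *
s=monitor.state();T=R.from_euler('xyz',s["tcp_rot"]).as_matrix()
print("t %.2f yaw %.4f open %.3f mz %.3f"%(s["t"],np.arctan2(T[1,1],T[0,1]),s["opening"],s["moment"][2]),"Ftool",(T.T@s["ft_force"]).round(1),"M",s["moment"].round(3),"j6 %.3f"%s["joints"][5])
E
python3 st.py
```

```text
t 3.98 yaw -1.0310 open 0.146 mz 0.006 Ftool [-0.6  4.1  1. ] M [-0.81  -0.246  0.006] j6 0.941
```

>>> apply_moves([
  [1,[0,0,0],-0.025],
  [1,[0,0,0],-0.05],
  [1,[0,0,0],-0.05],
])

```text
t: 4.35
eef_pos: [542.2, 16.9, 280.8]
tcp_rot: [1.883, 1.57, -0.667]
ft_force: [1.7, -5.7, 0.2]
opening: 0.145
```

```bash
python3 st.py
```

```text
t 4.35 yaw -0.9796 open 0.145 mz -0.124 Ftool [-0.2  5.7  1.8] M [-1.08  -0.351 -0.124] j6 0.889
```

>>> apply_moves([
  [1,[0,0,0],-0.025],
  [1,[0,0,0],-0.05],
  [1,[0,0,0],-0.05],
])

```text
t: 4.72
eef_pos: [542.2, 16.9, 280.8]
tcp_rot: [1.898, 1.57, -0.602]
ft_force: [1.7, -6.1, 0.8]
opening: 0.148
```

```bash
python3 st.py
```

```text
t 4.72 yaw -0.9298 open 0.148 mz -0.165 Ftool [-0.8  5.9  2.2] M [-1.226 -0.383 -0.165] j6 0.840
```

>>> apply_moves([
  [1,[0,0,0],-0.025],
  [1,[0,0,0],-0.05],
  [1,[0,0,0],-0.05],
])

```text
t: 5.1
eef_pos: [542.2, 16.8, 280.8]
tcp_rot: [1.848, 1.57, -0.602]
ft_force: [1.6, -5.6, -0.6]
opening: 0.146
```

```bash
python3 st.py
```

```text
t 5.10 yaw -0.8796 open 0.146 mz -0.016 Ftool [0.6 5.3 2.4] M [-1.312 -0.409 -0.016] j6 0.789
```

>>> apply_moves([
  [1,[0,0,0],-0.025],
  [1,[0,0,0],-0.05],
  [1,[0,0,0],-0.05],
])

```text
t: 5.48
eef_pos: [542.3, 16.9, 280.8]
tcp_rot: [1.705, 1.57, -0.695]
ft_force: [1.6, -5.5, -0.4]
opening: 0.143
```

```bash
python3 st.py
```

```text
t 5.47 yaw -0.8291 open 0.143 mz 0.138 Ftool [0.5 5.1 2.6] M [-1.287 -0.432  0.138] j6 0.739
```

>>> apply_moves([
  [1,[0,0,0],-0.025],
  [1,[0,0,0],-0.05],
  [1,[0,0,0],-0.05],
])

```text
t: 5.85
eef_pos: [542.3, 16.8, 280.8]
tcp_rot: [1.683, 1.57, -0.667]
ft_force: [2.1, -6.9, -0.3]
opening: 0.145
```

```bash
python3 st.py
```

```text
t 5.85 yaw -0.7792 open 0.145 mz 0.084 Ftool [0.4 6.3 3.5] M [-1.436 -0.506  0.084] j6 0.689
```

>>> apply_moves([
  [1,[0,0,0],-0.025],
  [1,[0,0,0],-0.05],
  [1,[0,0,0],-0.05],
])

```text
t: 6.22
eef_pos: [542.3, 16.8, 280.8]
tcp_rot: [1.711, 1.57, -0.589]
ft_force: [2.5, -7.8, -1.3]
opening: 0.139
```

```bash
python3 st.py
```

```text
t 6.22 yaw -0.7294 open 0.139 mz -0.039 Ftool [1.3 7.1 4.2] M [-1.447 -0.554 -0.039] j6 0.639
```

Clicks are about 0.29 rad apart. I'm just past a click now, so the next single step tells detent from stop.

>>> apply_moves([
  [1,[0,0,0],-0.02],
  [1,[0,0,0],-0.04],
  [1,[0,0,0],-0.04],
])

```text
t: 6.6
eef_pos: [542.3, 16.8, 280.8]
tcp_rot: [1.696, 1.57, -0.565]
ft_force: [1.4, -6.9, -1.2]
opening: 0.147
```

```bash
python3 st.py
```

```text
t 6.60 yaw -0.6897 open 0.147 mz -0.052 Ftool [1.2 5.5 4.5] M [-1.479 -0.575 -0.052] j6 0.600
```

>>> apply_moves([
  [1,[0,0,0],-0.02],
  [1,[0,0,0],-0.03],
  [1,[0,0,0],-0.03],
])

```text
t: 6.98
eef_pos: [542.4, 16.7, 280.8]
tcp_rot: [1.684, 1.569, -0.547]
ft_force: [2.5, -6.3, -0.9]
opening: 0.142
```

```bash
python3 st.py
```

```text
t 6.97 yaw -0.6599 open 0.142 mz -0.155 Ftool [0.9 5.8 3.4] M [-1.489 -0.602 -0.155] j6 0.570
```

>>> apply_moves([
  [1,[0,0,0],-0.02],
  [1,[0,0,0],-0.03],
  [1,[0,0,0],-0.03],
])

```text
t: 7.35
eef_pos: [542.4, 16.7, 280.8]
tcp_rot: [1.692, 1.569, -0.508]
ft_force: [2.4, -8.2, -1.6]
opening: 0.143
```

```bash
python3 st.py
```

```text
t 7.35 yaw -0.6300 open 0.143 mz -0.187 Ftool [1.7 6.8 5.2] M [-1.575 -0.647 -0.187] j6 0.540
```

>>> apply_moves([
  [1,[0,0,0],-0.02],
  [1,[0,0,0],-0.03],
  [1,[0,0,0],-0.03],
])

```text
t: 7.72
eef_pos: [542.4, 16.7, 280.8]
tcp_rot: [1.629, 1.569, -0.542]
ft_force: [3.1, -7.1, -1.0]
opening: 0.145
```

```bash
python3 st.py
```

```text
t 7.72 yaw -0.5998 open 0.145 mz -0.174 Ftool [1.  6.6 4.1] M [-1.57  -0.648 -0.174] j6 0.510
```

>>> apply_moves([
  [1,[0,0,0],-0.03],
  [1,[0,0,0],-0.06],
  [1,[0,0,0],-0.08],
  [1,[0,0,0],-0.08],
])

```text
t: 8.22
eef_pos: [542.4, 16.7, 280.8]
tcp_rot: [1.523, 1.569, -0.567]
ft_force: [3.2, -6.9, -2.0]
opening: 0.146
```

```bash
python3 st.py
```

```text
t 8.22 yaw -0.5191 open 0.146 mz 0.148 Ftool [2.  6.2 4.4] M [-1.673 -0.737  0.148] j6 0.429
```

>>> apply_moves([
  [1,[0,0,0],-0.02],
  [1,[0,0,0],-0.04],
  [1,[0,0,0],-0.06],
  [1,[0,0,0],-0.06],
])

```text
t: 8.72
eef_pos: [542.5, 16.7, 280.8]
tcp_rot: [1.507, 1.569, -0.523]
ft_force: [3.6, -7.9, -1.3]
opening: 0.143
```

```bash
python3 st.py
```

```text
t 8.72 yaw -0.4594 open 0.143 mz 0.014 Ftool [1.3 6.8 5.5] M [-1.72  -0.804  0.014] j6 0.369
```

Near the next click (−0.45). Careful single steps.

>>> apply_moves([
  [1,[0,0,0],-0.02],
  [1,[0,0,0],-0.04],
  [1,[0,0,0],-0.04],
])

```text
t: 9.1
eef_pos: [542.5, 16.7, 280.8]
tcp_rot: [1.508, 1.569, -0.483]
ft_force: [3.0, -7.7, -2.0]
opening: 0.146
```

```bash
python3 st.py
```

```text
t 9.10 yaw -0.4197 open 0.146 mz -0.129 Ftool [2.  5.9 5.8] M [-1.69  -0.843 -0.129] j6 0.330
```

>>> apply_moves([
  [1,[0,0,0],-0.02],
  [1,[0,0,0],-0.03],
  [1,[0,0,0],-0.03],
])

```text
t: 9.48
eef_pos: [542.5, 16.6, 280.8]
tcp_rot: [1.525, 1.569, -0.436]
ft_force: [4.4, -8.4, -2.1]
opening: 0.145
```

```bash
python3 st.py
```

```text
t 9.47 yaw -0.3902 open 0.145 mz -0.249 Ftool [2.1 7.3 6.1] M [-1.751 -0.837 -0.249] j6 0.300
```

>>> apply_moves([
  [1,[0,0,0],-0.01],
  [1,[0,0,0],-0.02],
  [1,[0,0,0],-0.02],
])

```text
t: 9.85
eef_pos: [542.5, 16.6, 280.8]
tcp_rot: [1.539, 1.569, -0.403]
ft_force: [3.3, -8.9, -1.6]
opening: 0.145
```

```bash
python3 st.py
```

```text
t 9.85 yaw -0.3704 open 0.145 mz -0.393 Ftool [1.6 6.3 7.1] M [-1.781 -0.87  -0.393] j6 0.280
```

Stop confirmed: −0.39 N·m and rising at the shaft's stiffness, against a detent peak of about 0.18. Now clockwise, sampling the torque finely enough to count clicks.

>>> apply_moves([
  [1,[0,0,0],0.035],
  [1,[0,0,0],0.07],
  [1,[0,0,0],0.07],
])

```text
t: 10.22
eef_pos: [542.5, 16.7, 280.8]
tcp_rot: [1.529, 1.569, -0.482]
ft_force: [2.7, -8.0, -1.4]
opening: 0.142
```

```bash
python3 st.py
```

```text
t 10.22 yaw -0.4403 open 0.142 mz 0.011 Ftool [1.4 5.9 6.1] M [-1.701 -0.764  0.011] j6 0.350
```

>>> apply_moves([
  [1,[0,0,0],0.035],
  [1,[0,0,0],0.07],
  [1,[0,0,0],0.07],
])

```text
t: 10.6
eef_pos: [542.5, 16.7, 280.8]
tcp_rot: [1.529, 1.569, -0.552]
ft_force: [3.7, -8.2, -1.6]
opening: 0.146
```

```bash
python3 st.py
```

```text
t 10.60 yaw -0.5100 open 0.146 mz 0.091 Ftool [1.6 7.3 5.4] M [-1.653 -0.779  0.091] j6 0.420
```

>>> apply_moves([
  [1,[0,0,0],0.035],
  [1,[0,0,0],0.07],
  [1,[0,0,0],0.07],
])

```text
t: 10.98
eef_pos: [542.4, 16.7, 280.8]
tcp_rot: [1.584, 1.569, -0.567]
ft_force: [2.5, -7.8, -0.2]
opening: 0.147
```

```bash
python3 st.py
```

```text
t 10.97 yaw -0.5801 open 0.147 mz 0.034 Ftool [0.3 6.4 5.2] M [-1.574 -0.668  0.034] j6 0.490
```

>>> apply_moves([
  [1,[0,0,0],0.035],
  [1,[0,0,0],0.07],
  [1,[0,0,0],0.07],
])

```text
t: 11.35
eef_pos: [542.4, 16.7, 280.8]
tcp_rot: [1.702, 1.57, -0.519]
ft_force: [2.7, -6.8, -1.6]
opening: 0.147
```

```bash
python3 st.py
```

```text
t 11.35 yaw -0.6506 open 0.147 mz -0.117 Ftool [1.6 6.3 3.8] M [-1.562 -0.649 -0.117] j6 0.560
```

>>> apply_moves([
  [1,[0,0,0],0.035],
  [1,[0,0,0],0.07],
  [1,[0,0,0],0.07],
])

```text
t: 11.72
eef_pos: [542.3, 16.8, 280.8]
tcp_rot: [1.698, 1.57, -0.593]
ft_force: [2.5, -5.6, -1.0]
opening: 0.146
```

```bash
python3 st.py
```

```text
t 11.72 yaw -0.7203 open 0.146 mz -0.048 Ftool [1.  5.6 2.6] M [-1.441 -0.589 -0.048] j6 0.630
```

>>> apply_moves([
  [1,[0,0,0],0.035],
  [1,[0,0,0],0.07],
  [1,[0,0,0],0.07],
])

```text
t: 12.1
eef_pos: [542.3, 16.8, 280.8]
tcp_rot: [1.674, 1.57, -0.687]
ft_force: [2.6, -7.0, 0.2]
opening: 0.147
```

```bash
python3 st.py
```

```text
t 12.10 yaw -0.7901 open 0.147 mz 0.099 Ftool [-0.2  6.7  3.1] M [-1.385 -0.526  0.099] j6 0.700
```

>>> apply_moves([
  [1,[0,0,0],0.035],
  [1,[0,0,0],0.07],
  [1,[0,0,0],0.07],
])

```text
t: 12.48
eef_pos: [542.3, 16.9, 280.8]
tcp_rot: [1.72, 1.57, -0.711]
ft_force: [1.9, -5.1, -0.9]
opening: 0.145
```

```bash
python3 st.py
```

```text
t 12.47 yaw -0.8601 open 0.145 mz 0.081 Ftool [0.9 5.1 1.9] M [-1.322 -0.468  0.081] j6 0.770
```

>>> apply_moves([
  [1,[0,0,0],0.035],
  [1,[0,0,0],0.07],
  [1,[0,0,0],0.07],
])

```text
t: 12.85
eef_pos: [542.2, 16.9, 280.8]
tcp_rot: [1.965, 1.57, -0.537]
ft_force: [2.0, -5.9, 0.9]
opening: 0.146
```

```bash
python3 st.py
```

```text
t 12.85 yaw -0.9307 open 0.146 mz -0.189 Ftool [-0.9  5.9  1.9] M [-1.209 -0.353 -0.189] j6 0.840
```

>>> apply_moves([
  [1,[0,0,0],0.035],
  [1,[0,0,0],0.07],
  [1,[0,0,0],0.07],
])

```text
t: 13.22
eef_pos: [542.2, 16.9, 280.8]
tcp_rot: [1.954, 1.57, -0.617]
ft_force: [0.5, -4.4, -0.6]
opening: 0.145
```

```bash
python3 st.py
```

```text
t 13.22 yaw -1.0004 open 0.145 mz 0.008 Ftool [0.6 4.  1.9] M [-1.04  -0.332  0.008] j6 0.910
```

>>> apply_moves([
  [1,[0,0,0],0.035],
  [1,[0,0,0],0.07],
  [1,[0,0,0],0.07],
])

```text
t: 13.6
eef_pos: [542.1, 17.0, 280.8]
tcp_rot: [2.012, 1.57, -0.63]
ft_force: [2.5, -4.0, 1.1]
opening: 0.142
```

```bash
python3 st.py
```

```text
t 13.60 yaw -1.0713 open 0.142 mz 0.108 Ftool [-1.1  4.7 -0.3] M [-1.06  -0.352  0.108] j6 0.981
```

>>> apply_moves([
  [1,[0,0,0],0.035],
  [1,[0,0,0],0.07],
  [1,[0,0,0],0.07],
])

```text
t: 13.98
eef_pos: [542.1, 17.1, 280.8]
tcp_rot: [2.259, 1.57, -0.454]
ft_force: [1.7, -4.6, 1.3]
opening: 0.148
```

```bash
python3 st.py
```

```text
t 13.97 yaw -1.1413 open 0.148 mz 0.119 Ftool [-1.3  4.9  0.4] M [-0.965 -0.377  0.119] j6 1.051
```

>>> apply_moves([
  [1,[0,0,0],0.035],
  [1,[0,0,0],0.07],
  [1,[0,0,0],0.07],
])

```text
t: 14.35
eef_pos: [542.1, 17.1, 280.7]
tcp_rot: [-2.584, 1.571, 0.916]
ft_force: [2.1, -4.9, 1.2]
opening: 0.145
```

```bash
python3 st.py
```

```text
t 14.35 yaw -1.2121 open 0.145 mz -0.200 Ftool [-1.2  5.3 -0.3] M [-0.85  -0.398 -0.2  ] j6 1.122
```

>>> apply_moves([
  [1,[0,0,0],0.035],
  [1,[0,0,0],0.07],
  [1,[0,0,0],0.07],
])

```text
t: 14.72
eef_pos: [542.1, 17.2, 280.7]
tcp_rot: [2.742, 1.571, -0.11]
ft_force: [1.4, -2.6, 3.0]
opening: 0.148
```

```bash
python3 st.py
```

```text
t 14.72 yaw -1.2817 open 0.148 mz -0.078 Ftool [-3.   2.9 -0.6] M [-0.587 -0.326 -0.078] j6 1.191
```

>>> apply_moves([
  [1,[0,0,0],0.035],
  [1,[0,0,0],0.07],
  [1,[0,0,0],0.07],
])

```text
t: 15.1
eef_pos: [542.1, 17.2, 280.7]
tcp_rot: [-0.843, 1.571, 2.517]
ft_force: [1.5, -1.2, 0.9]
opening: 0.146
```

```bash
python3 st.py
```

```text
t 15.10 yaw -1.3517 open 0.146 mz 0.062 Ftool [-0.9  1.5 -1.2] M [-0.236 -0.343  0.062] j6 1.261
```

>>> apply_moves([
  [1,[0,0,0],0.035],
  [1,[0,0,0],0.07],
  [1,[0,0,0],0.07],
])

```text
t: 15.48
eef_pos: [542.1, 17.2, 280.7]
tcp_rot: [-2.775, 1.571, 0.515]
ft_force: [1.6, 1.1, 3.5]
opening: 0.144
```

```bash
python3 st.py
```

```text
t 15.47 yaw -1.4217 open 0.144 mz 0.161 Ftool [-3.5 -0.9 -1.7] M [ 0.081 -0.31   0.161] j6 1.332
```

>>> apply_moves([
  [1,[0,0,0],0.035],
  [1,[0,0,0],0.07],
  [1,[0,0,0],0.07],
])

```text
t: 15.85
eef_pos: [542.1, 17.2, 280.7]
tcp_rot: [-1.717, 1.571, 1.503]
ft_force: [1.6, 1.6, 2.6]
opening: 0.146
```

```bash
python3 st.py
```

```text
t 15.85 yaw -1.4922 open 0.146 mz -0.183 Ftool [-2.6 -1.5 -1.7] M [ 0.459 -0.286 -0.183] j6 1.402
```

>>> apply_moves([
  [1,[0,0,0],0.035],
  [1,[0,0,0],0.07],
  [1,[0,0,0],0.07],
])

```text
t: 16.23
eef_pos: [542.1, 17.2, 280.7]
tcp_rot: [-1.375, 1.571, 1.776]
ft_force: [1.5, 3.9, 3.7]
opening: 0.145
```

```bash
python3 st.py
```

```text
t 16.23 yaw -1.5618 open 0.145 mz -0.075 Ftool [-3.7 -3.9 -1.5] M [ 0.879 -0.281 -0.075] j6 1.472
```

Four sign changes have gone by (at about −0.60, −0.88, −1.17 and −1.46), and click 4 is near −1.60. I'll go onto it, hold, release and rise.

>>> apply_moves([
  [1,[0,0,0],0.02],
  [1,[0,0,0],0.035],
  [1,[0,0,0],0.035],
  [1,[0,0,0],0.035],
  [1,[0,0,0],0.035],
])

```text
t: 16.85
eef_pos: [542.0, 17.2, 280.7]
tcp_rot: [-0.669, 1.571, 2.447]
ft_force: [0.9, 5.4, 3.9]
opening: 0.146
```

```bash
python3 st.py
```

```text
t 16.85 yaw -1.5961 open 0.146 mz 0.026 Ftool [-3.9 -5.4 -0.8] M [ 1.169 -0.258  0.026] j6 1.506
```

>>> apply_moves([
  [0.5,[0,0,0],0],
  [0.2,[0,0,0],0],
  [0,[0,0,0],0],
  [0,[0,0,0],0],
  [0,[-3,0,0],0],
  [0,[-7,0,0],0],
  [0,[-10,0,0],0],
  [0,[-10,0,0],0],
])

```text
t: 17.85
eef_pos: [542.1, 17.1, 382.6]
tcp_rot: [3.036, 1.567, -0.131]
ft_force: [-0.2, -0.2, -0.2]
opening: 0.504
```

```bash
python3 st.py; python3 - <<'E'
from h import *
s=monitor.state();T=R.from_euler('xyz',s["tcp_rot"]).as_matrix()
print("to button (cm tool)",T.T@(np.array([551.5,-138,380])-s["eef_pos"])/10)
E
```

```text
t 17.85 yaw -1.5960 open 0.504 mz 0.032 Ftool [0.2 0.2 0.2] M [-0.004 -0.051  0.032] j6 1.506
to button (cm tool) [ 0.27324179 15.47991324 -1.33143565]
```

>>> apply_moves([
  [0.5,[0,4,-0.3],0],
  [1,[0,8,-0.7],0],
  [1,[0,12,-1],0],
  [1,[0,15.5,-1.3],0],
  [1,[3,15.5,-1.3],0],
  [1,[7,15.5,-1.3],0],
  [1,[7,15.5,-1.3],0],
])

```text
t: 18.73
eef_pos: [550.6, -138.1, 307.7]
tcp_rot: [-0.316, 1.564, 2.8]
ft_force: [-0.0, 0.3, 0.4]
opening: 0.007
```

```bash
python3 st.py; python3 - <<'E'
from h import *
o=[]
for n,(x,y) in(("scene",(180,150)),("top",(290,215))):
    im=cams.read_camera(n)["image"]
    o.append(cv2.resize(im[y:y+120,x:x+160,::-1],(400,300),interpolation=cv2.INTER_CUBIC))
cv2.imwrite("pics/b.png",np.hstack(o))
E
```

```text
t 18.73 yaw -1.5962 open 0.007 mz -0.034 Ftool [-0.4 -0.3  0. ] M [-0.003  0.064 -0.034] j6 1.234
```

View pics/b.png

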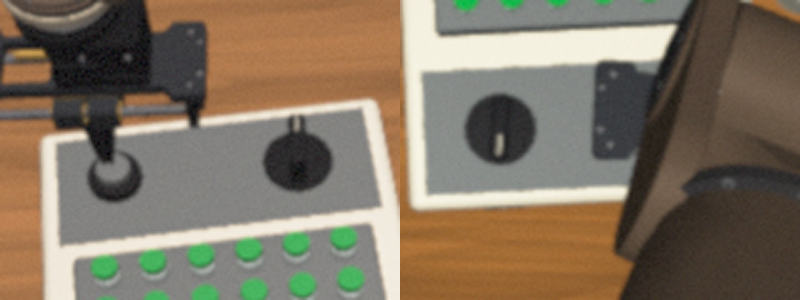

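The left half shows the closed fingertips just above the button, and both halves show the dial bar now standing almost along x, as the wrist angle says. Next: down by feel.

>>> apply_moves([
  [1,[1.2,0,0],0],
  [1,[2.2,0,0],0],
  [1,[2.2,0,0],0],
])

```text
t: 19.2
eef_pos: [551.1, -138.1, 288.3]
tcp_rot: [-0.287, 1.57, 2.83]
ft_force: [-0.3, 0.3, 1.7]
opening: 0.003
```

>>> apply_moves([
  [1,[0.3,0,0],0],
  [1,[0.5,0,0],0],
  [1,[0.5,0,0],0],
])

```text
t: 19.58
eef_pos: [551.2, -138.1, 283.9]
tcp_rot: [2.823, 1.571, -0.344]
ft_force: [-1.4, 0.9, 4.1]
opening: 0.005
```

>>> apply_moves([
  [1,[0.1,0,0],0],
  [1,[0.2,0,0],0],
  [1,[0.2,0,0],0],
])

```text
t: 19.95
eef_pos: [551.1, -138.2, 282.3]
tcp_rot: [2.674, 1.57, -0.493]
ft_force: [-2.8, 1.2, 11.2]
opening: 0.005
```

>>> apply_moves([
  [1,[0.05,0,0],0],
  [1,[0.05,0,0],0],
])

```text
t: 20.2
eef_pos: [551.1, -138.1, 282.2]
tcp_rot: [2.749, 1.57, -0.418]
ft_force: [-4.4, 2.8, 16.0]
opening: 0.007
```

>>> apply_moves([
  [1,[-2,0,0],0],
  [1,[-6,0,0],0],
  [1,[-11,0,0],0],
  [1,[-11,0,0],0],
])

```text
t: 20.7
eef_pos: [551.4, -138.3, 394.4]
tcp_rot: [2.776, 1.564, -0.39]
ft_force: [0.2, -0.1, -0.4]
opening: 0.006
```

>>> apply_moves([
  [1,[0,5,-5],0],
  [1,[0,10,-10],0],
  [1,[0,15,-15],0],
  [1,[0,20,-20],0],
  [1,[0,25,-20],0],
  [1,[0,30,-20],0],
  [1,[0,30,-20],0],
  [1,[0,30,-20],0],
])

```text
t: 21.7
eef_pos: [743.6, -443.2, 389.2]
tcp_rot: [-0.676, 1.569, 2.44]
ft_force: [-0.0, 1.0, -0.1]
opening: 0.005
```

```bash
python3 st.py; python3 - <<'E'
from h import *
o=[]
for n,(x,y) in(("scene",(180,150)),("top",(290,215))):
    im=cams.read_camera(n)["image"]
    o.append(cv2.resize(im[y:y+120,x:x+160,::-1],(400,300),interpolation=cv2.INTER_CUBIC))
cv2.imwrite("pics/e.png",np.hstack(o))
E
```

```text
t 21.70 yaw -1.5965 open 0.005 mz 0.052 Ftool [ 0.1 -1.   0. ] M [0.014 0.025 0.052] j6 0.983
```

View pics/e.png

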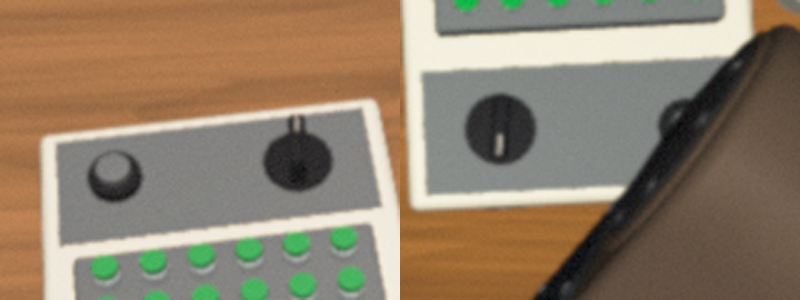

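Button up, dial unchanged at the bar-along-x angle, arm clear. Handing in.

>>> apply_moves([
  [1,[0,0,0],0],
  [1,[0,0,0],0],
  [1,[0,0,0],0],
  [1,[0,0,0],0],
])

```text
t: 22.3
eef_pos: [743.5, -443.0, 391.4]
tcp_rot: [2.043, 1.571, -1.124]
ft_force: [-0.1, -1.0, 0.2]
opening: 0.008
```

```bash
python3 -c "
from cell import job
print(job.job_done())"
```

```text
the job is handed in; nothing more can be done
None
```

The dial was turned back to its stop, then clockwise four clicks counted by torque. The start button was then pressed fully and released. The job was handed in at about 22 s; it reports no verdict.

- **Stop:** turning anticlockwise, I felt two detents. The torque then climbed to 0.39 N·m at the shaft's stiffness, against detent peaks of about 0.2 N·m and the 0.6 N·m forcing limit. I stopped there.
- **Four clicks:** clockwise, the torque changed sign four times, giving clicks about 0.29 rad apart. The dial was let go at click 4, where the residual torque was about 0.03 N·m.
- **Button:** the press reached 11 to 16 N, with only 0.1 mm more movement at the end, so it was bottomed out.
- **Last checks:** the final picture shows the button up and the dial still at the angle where I let it go. The wrist force was about 1 N with the arm well clear of everything. One unresolved figure: two early anticlockwise readings suggested a click spacing nearer 0.32 rad, but every clockwise reading agreed on 0.29.
- **Not checked:** I did not measure the carton, gel bottle or swab box again afterwards. The arm was routed above them and no contact force showed. The indicator needle was not read.

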